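# Open up an inspection tray: shift and clamp its divider, then spread the nuts in one layer

## Task

Loosen the clamp knob of the inspection tray's divider, slide the divider to the pointer on the near wall and lock the knob again. Then spread the piled nuts over the enlarged compartment: all flat in one layer, at least two on each side of the floor line. Leave the other things on the bench alone.

Things in the scene. Friction and masses are not known exactly. Their poses are not given: they have to be found in the camera images.
- tray: fixed open aluminium tray, inside 120 mm (x) by 270 mm (y, inner end faces at +-135 mm), floor 4 mm thick, walls 4 mm thick and 24 mm high over the bench. Origin on the bench under its centre; x points to its far long wall, y along it. A steel rail, top 29 mm high, runs along y outside the far wall at x = +85 mm, to two 30 mm high brackets at y = +-150 mm
- floor_line (a point): middle of the thin dark line across the tray's floor, at tray y = +30 mm, 4 mm over the bench. The nuts start piled three layers high at its +y side, between the divider and the +y end wall
- divider (a joint): slide of the divider along the tray: its plate's middle is at tray y = 30 mm minus this value; up to 0.155 m; starts at 0 to 0.02 m. The clamp knob blocks it when tight (over about 0.6 rad); below about 0.45 rad it runs freely
- divider_edge (a point): top of the divider plate at its end by the near (-x) wall, mid-thickness, 40 mm over the bench; axes as the tray's. The divider is a steel plate 6 mm thick across the whole tray, fixed to a carriage block on the rail, 36 x 42 mm, top 43 mm high
- knob_grip (a point): centre of the clamp knob's wing bar, on its vertical axis, 62 mm over the bench at tray x = +85 mm, in the divider plate's plane. The black bar is 48 mm long, 12 mm thick, from 50 to 72 mm over the bench; this point's y axis runs along the bar, x across it
- clamp_knob (a joint): angle of the knob: 0 = free, bar along the rail; grows clockwise seen from above as it tightens; 1.571 would be square across the rail, stop at 1.55. Starts locked, 1.2 to 1.45
- pointer: fixed dark pointer block 16 mm wide, 12 mm thick with a peaked tip, 38 mm high, outside the tray's near (-x) wall, at tray y = -55 to -100 mm; origin on the bench under its tip, y along the tray. The divider's plate must come level with it
- nut1: plain steel hex nut, 30 mm across flats (34.6 mm across corners), 18 mm thick, 60 g; origin at its centre, z along its hole, x square to one pair of flats (flats every 60 degrees); starts in the bottom layer
- nut2: plain steel hex nut, 30 mm across flats (34.6 mm across corners), 18 mm thick, 60 g; origin at its centre, z along its hole, x square to one pair of flats (flats every 60 degrees); starts in the bottom layer
- nut3: plain steel hex nut, 30 mm across flats (34.6 mm across corners), 18 mm thick, 60 g; origin at its centre, z along its hole, x square to one pair of flats (flats every 60 degrees); starts in the bottom layer
- nut4: plain steel hex nut, 30 mm across flats (34.6 mm across corners), 18 mm thick, 60 g; origin at its centre, z along its hole, x square to one pair of flats (flats every 60 degrees); starts in the bottom layer
- nut5: plain steel hex nut, 30 mm across flats (34.6 mm across corners), 18 mm thick, 60 g; origin at its centre, z along its hole, x square to one pair of flats (flats every 60 degrees); starts in the second layer
- nut6: plain steel hex nut, 30 mm across flats (34.6 mm across corners), 18 mm thick, 60 g; origin at its centre, z along its hole, x square to one pair of flats (flats every 60 degrees); starts in the second layer
- nut7: plain steel hex nut, 30 mm across flats (34.6 mm across corners), 18 mm thick, 60 g; origin at its centre, z along its hole, x square to one pair of flats (flats every 60 degrees); starts in the third layer, on top of the pile
- bottle: bystander: white bottle, 48 mm diameter, 110 mm high, origin under its centre
- small_bin: bystander: small open blue bin 85 x 100 x 55 mm high, origin under its centre
- jar: bystander: clear jar with grey lid, 66 mm diameter, 80 mm high, origin under its centre
- drill: bystander: cordless drill lying on its side off the tray's +y end, about 190 x 190 mm and 60 mm high, origin on the bench under the middle of its handle

How it is judged:
On the way, in this order (a step that is already met when the one before it is completed fails the run):
1. the clamp knob is turned free (under 0.4 rad) (value of joint clamp_knob below 0.4 rad), for 0.1 s.
2. the divider's plate stands within 5 mm of the pointer with the knob locked again (over 1.1 rad) (y of divider_edge in the frame of pointer between -0.005 and 0.005 m and value of joint clamp_knob above 1.1 rad), for 0.2 s.
At the end, for the whole second after the job is handed in: Divider plate within 5 mm of the pointer, knob over 1.1 rad. All seven nuts at rest between divider and +y end wall, flat on the tray floor (centre under 16.5 mm high, tilt under 0.12 rad, either face up), at least two centres on each side of the floor line. Bystanders within 25 mm of their starts (all of step 2 and distance of each of bottle, small_bin, jar, drill from where it was at the start of the episode below 0.025 m and z of nut1 in the frame of tray between 0.008 and 0.0165 m and angle between the z axis of each of nut1, nut2, nut3, nut4, nut5, nut6, nut7 and the z axis of tray, either way round below 0.12 rad and x of nut1 in the frame of tray between -0.06 and 0.06 m and y of each of nut1, nut2, nut3, nut4, nut5, nut6, nut7 in the frame of tray below 0.135 m and y of each of nut1, nut2, nut3, nut4, nut5, nut6, nut7 in the frame of divider_edge above 0 m and linear speed of each of nut1, nut2, nut3, nut4, nut5, nut6, nut7 below 0.02 m/s and z of nut2 in the frame of tray between 0.008 and 0.0165 m and x of nut2 in the frame of tray between -0.06 and 0.06 m and z of nut3 in the frame of tray between 0.008 and 0.0165 m and x of nut3 in the frame of tray between -0.06 and 0.06 m and z of nut4 in the frame of tray between 0.008 and 0.0165 m and x of nut4 in the frame of tray between -0.06 and 0.06 m and z of nut5 in the frame of tray between 0.008 and 0.0165 m and x of nut5 in the frame of tray between -0.06 and 0.06 m and z of nut6 in the frame of tray between 0.008 and 0.0165 m and x of nut6 in the frame of tray between -0.06 and 0.06 m and z of nut7 in the frame of tray between 0.008 and 0.0165 m and x of nut7 in the frame of tray between -0.06 and 0.06 m and y of any of nut2, nut3, nut4, nut5, nut6, nut7 in the frame of tray below 0.03 m and y of any of nut1, nut3, nut4, nut5, nut6, nut7 in the frame of tray below 0.03 m and y of any of nut1, nut2, nut4, nut5, nut6, nut7 in the frame of tray below 0.03 m and y of any of nut1, nut2, nut3, nut5, nut6, nut7 in the frame of tray below 0.03 m and y of any of nut1, nut2, nut3, nut4, nut6, nut7 in the frame of tray below 0.03 m and y of any of nut1, nut2, nut3, nut4, nut5, nut7 in the frame of tray below 0.03 m and y of any of nut1, nut2, nut3, nut4, nut5, nut6 in the frame of tray below 0.03 m and y of any of nut2, nut3, nut4, nut5, nut6, nut7 in the frame of tray above 0.03 m and y of any of nut1, nut3, nut4, nut5, nut6, nut7 in the frame of tray above 0.03 m and y of any of nut1, nut2, nut4, nut5, nut6, nut7 in the frame of tray above 0.03 m and y of any of nut1, nut2, nut3, nut5, nut6, nut7 in the frame of tray above 0.03 m and y of any of nut1, nut2, nut3, nut4, nut6, nut7 in the frame of tray above 0.03 m and y of any of nut1, nut2, nut3, nut4, nut5, nut7 in the frame of tray above 0.03 m and y of any of nut1, nut2, nut3, nut4, nut5, nut6 in the frame of tray above 0.03 m); the robot touches nothing.
It fails at once if a bystander (bottle, small bin, jar or drill) is shifted by more than 25 mm (distance of any of bottle, small_bin, jar, drill from where it was at the start of the episode above 0.025 m).
It also fails if it takes over 72 s, if anything falls off the work surface, if the arm or the gripper's body presses on something with over 40 N, if the wrist force passes 120 N, or if a joint passes its speed limit or range.

## Robot

A 6-joint arm with a two-finger parallel gripper is mounted at the origin on the work surface. World frame = base frame: x ahead of the robot, y to its left, z up, the work surface at z = 0. Lengths are in m, angles in rad, forces in N, time in s.
With the tool pointing down it reaches from about 0.35 to 0.85 m from the base axis. Payload 8.1 kg.
Tool frame: the origin (TCP) lies between the finger pads; the fingertips stand 25 mm ahead of it and the grasp point (between the pads) lies 6 mm ahead of it; z points along the fingers, y is the line along which they close (so a half turn about z gives the same grasp; the last joint's range is limited). The gripper opens to 93 mm and grips with 3 to 60 N. Pads are 15 mm wide; open, the fingers measure 128 mm over their backs; the gripper's body (75 mm by 188 mm) begins 65 mm behind the grasp point.
Start: joints at [-1.234, 0.13, 1.488, -0, 1.523, -0.085], TCP at [0.246, -0.547, 0.244] pointing down, gripper open.
Joint ranges: [-2.96, 2.96], [-0.89, 2.26], [0.02, 2.5], [-1.34, 4.48], [0, 2.73], [-2.66, 2.66]. Speed limits (rad/s): [2.39, 2.39, 2.79, 3.14, 3.14, 3.14].

## Interface

Orientations are given as a rotation vector (axis times angle).
In Python, from plant import robot gives the robot as it stands.
- The arm moves only by the tool arm_command, never from a script. Its argument "increments" is text: rows parted by semicolons, each of 5 numbers parted by spaces: the closure, from 0 (fully open) to 1 (shut), then the shift along the tool's x, y, z in mm, then the turn about the tool's z in rad. A call has 1 to 5 rows; each row is the pose to reach, as a shift and turn from the pose commanded when the call began, along the tool's axes at that moment; what a row does not reach only later rows make up. A row lasts 1/10 s, in which the tool goes at most 50 mm and 8.59 degrees, less where a joint would pass 70% of its speed; a pose out of reach is approached as far as the arm can. A call with a gripper value outside its range is refused whole. The fingers move at their own pace and stop on an object; "grip_force" is the grip in N (left out, the last holds). Time passes only in rows, so rows that repeat a pose let the fingers close. It gives the time, the measured TCP pose, the force, the opening and the grip force at its end, in the units of the state.
- robot.read_state(): the state, without advancing time (a new reading comes with each control period).
- robot.read_camera(name): name is "side" or "top"; returns the picture (420x560x3 uint8, blue, green, red); there is no depth.
- robot.camera_model(name): a dict with "fx", "fy", "cx", "cy" (pixels), "eye" and "rotation" of the camera in the world. Camera axes: x right, y down, z forward; pixel columns grow to the right and rows downward; lengths in m; the calibration is good to about 2 mm. A picture is of the moment at which its call begins. camera_model takes no time and is no camera call.
- robot.close_job(): hands the job in; it is judged then, once.
The state is a dict: "t": time; "q": joint angles; "dq": joint speeds; "joint_torque": joint torques, N m; "tool_pos": TCP position; "orientation": TCP orientation; "force": force on the tool from outside, world axes, zero at the start; "wrist_torque": the same for the moment, N m; "opening": finger opening in m; "gripper_force": force on a finger pad.
Only numpy, scipy, OpenCV 4.12 (cv2) and the standard library are available. Lean on these libraries where they do the work, as an engineer would, in place of code of your own. Each camera call takes 0.05 s, during which the arm holds its last target. There are 200 camera calls.

## Working session

There is one attempt and no reset: what is moved stays moved. The work goes in short steps, Python scripts to look and compute and a tool call to move; the robot and the scene stay as the last step left them, time stands still between calls to the robot, and variables do not carry over. Pictures are saved under pics/ and viewed, at most 11 in all, crops included, and the job is handed in when it is done.

Besides the shell and the picture viewer there is one more tool, called after "Call:" as a command line: name --argument value ..., lists and objects as JSON in quotes. arm_command: Moves the arm, as the interface text tells. Its arguments: {"type":"object","properties":{"increments":{"type":"string"},"grip_force":{"type":"number"}},"required":["increments"]}

```bash
mkdir -p pics; ls
python3 - <<'E'
from plant import robot
import cv2,numpy as np
s=robot.read_state();print({k:np.round(v,3) for k,v in s.items()})
for n in("top","side"):
    cv2.imwrite(f"pics/{n}0.png",robot.read_camera(n));m=robot.camera_model(n);print(n,{k:np.round(v,3).tolist() for k,v in m.items()})
E
```

```text
pics
{'t': np.float64(0.0), 'q': array([-1.234,  0.131,  1.489, -0.   ,  1.523, -0.085]), 'dq': array([-0.001,  0.002,  0.001,  0.001,  0.   , -0.001]), 'joint_torque': array([-3.0000e-03, -5.5985e+01, -4.9176e+01,  7.7000e-02,  3.6000e-02,
       -0.0000e+00]), 'tool_pos': array([ 0.245, -0.547,  0.243]), 'orientation': array([-3.07 , -0.657,  0.   ]), 'force': array([ 1.083, -0.236, -0.348]), 'wrist_torque': array([0.004, 0.008, 0.044]), 'gripper_force': np.float64(0.0), 'opening': np.float64(0.093)}
top {'fx': 412.168, 'fy': 412.168, 'cx': 284.792, 'cy': 208.045, 'eye': [0.427, 0.035, 0.927], 'rotation': [-2.126, 2.13, -0.236]}
side {'fx': 449.124, 'fy': 449.124, 'cx': 285.086, 'cy': 207.176, 'eye': [0.428, 0.757, 0.659], 'rotation': [-0.325, 2.704, -1.294]}
```

View pics/top0.png

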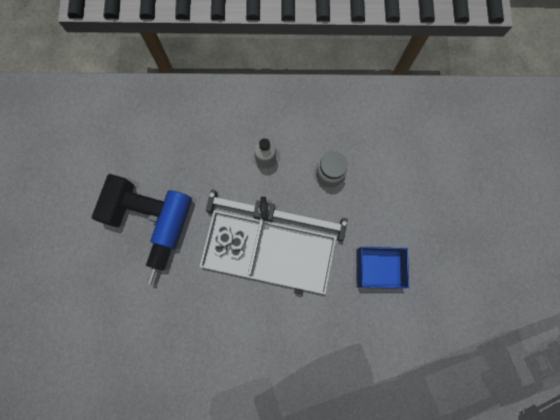

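View pics/side0.png

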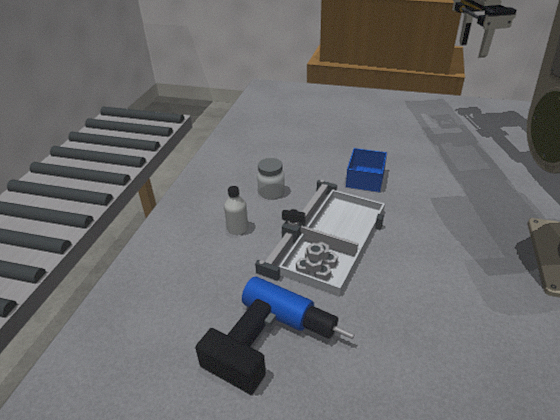

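The top view shows the tray at about (270,250), with the knob at (264,209), the nuts around (231,242) and the pointer at (299,291). In the side view the knob is at (293,216), the nuts at (317,260) and the pointer is hidden. I'll zoom in on both.

```bash
cat > h.py <<'E'
from plant import robot
import cv2,numpy as np
from scipy.spatial.transform import Rotation as R
CM={n:robot.camera_model(n) for n in("top","side")}
def ray(n,p):
    m=CM[n];Rm=R.from_rotvec(m["rotation"]).as_matrix() if np.size(m["rotation"])==3 else np.array(m["rotation"])
    return np.array(m["eye"]),Rm@np.array([(p[0]-m["cx"])/m["fx"],(p[1]-m["cy"])/m["fy"],1])
def at(n,p,z):
    e,d=ray(n,p);return e+d*(z-e[2])/d[2]
def tri(pt,ps):
    (a,u),(b,v)=ray("top",pt),ray("side",ps)
    s=np.linalg.lstsq(np.c_[u,-v],b-a,rcond=None)[0];P,Q=a+u*s[0],b+v*s[1]
    return (P+Q)/2,np.linalg.norm(P-Q)
def proj(n,P):
    m=CM[n];Rm=R.from_rotvec(m["rotation"]).as_matrix();c=(np.atleast_2d(P)-m["eye"])@Rm
    return np.c_[c[:,0]/c[:,2]*m["fx"]+m["cx"],c[:,1]/c[:,2]*m["fy"]+m["cy"]]
def crop(im,x0,y0,w,h,k,f):
    cv2.imwrite(f,cv2.resize(im[y0:y0+h,x0:x0+w],None,fx=k,fy=k,interpolation=cv2.INTER_CUBIC))
E
python3 - <<'E'
from h import *
crop(cv2.imread("pics/top0.png"),195,185,160,115,5,"pics/t1.png")
crop(cv2.imread("pics/side0.png"),245,170,150,115,5,"pics/s1.png")
E
```

```text
(no output)
```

View pics/t1.png

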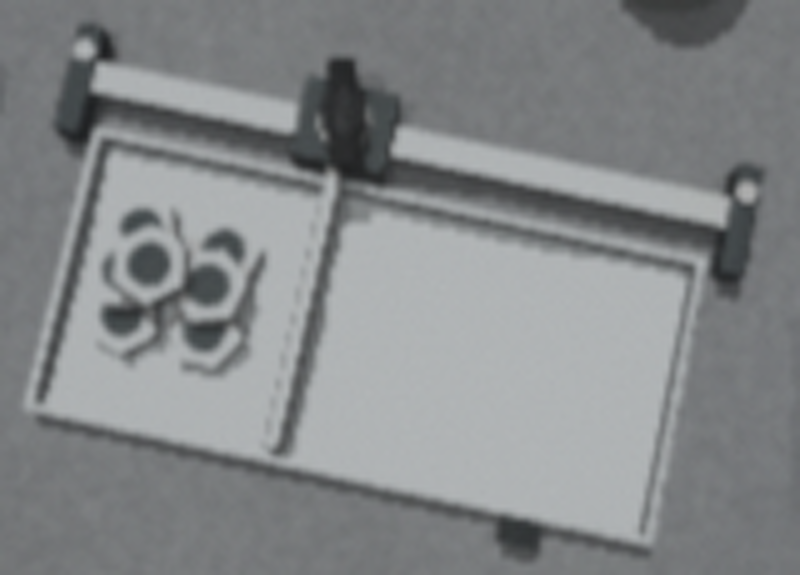

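View pics/s1.png

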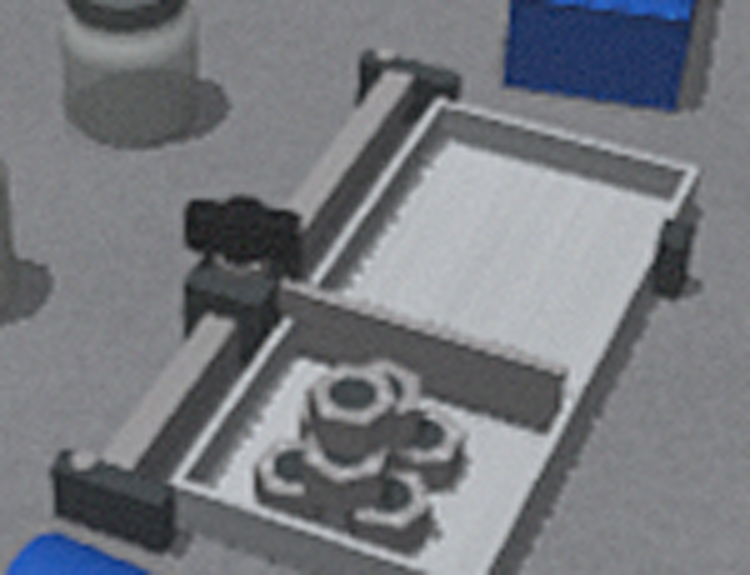

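```bash
cat >> h.py <<'E'
T=lambda x,y:((x+.5)/5-.5+195,(y+.5)/5-.5+185)
S=lambda x,y:((x+.5)/5-.5+245,(y+.5)/5-.5+170)
E
python3 - <<'E'
from h import *
from scipy.optimize import least_squares
A=[((64,139,24),T(98,130)),((-64,139,24),T(27,410)),((-64,-139,24),T(655,549)),((64,-139,24),T(711,255))]
B=[((64,-139,24),S(443,97)),((-64,-139,24),S(697,168)),((64,139,24),S(173,482))]
def W(p,P):
    P=np.array(P)/1e3;c,s=np.cos(p[2]),np.sin(p[2]);return np.c_[p[0]+c*P[:,0]-s*P[:,1],p[1]+s*P[:,0]+c*P[:,1],P[:,2]]
def res(p,sel):
    r=[]
    for n,L in(("top",A),("side",B)):
        if n in sel:r.append((proj(n,W(p,[a for a,_ in L]))-[b for _,b in L]).ravel())
    return np.concatenate(r)
for sel in (("top",),("side",),("top","side")):
    f=least_squares(res,[.35,.08,-.2],args=(sel,));print(sel,f.x,np.round(f.fun,1))
p=f.x
def loc(P):
    c,s=np.cos(p[2]),np.sin(p[2]);d=np.array(P)[:2]-p[:2];return np.round(1e3*np.array([c*d[0]+s*d[1],-s*d[0]+c*d[1],P[2]]),1)
for n,a,b in (("knob",T(345,112),None),("knobside",None,S(245,222)),("pointer",T(519,520),S(677,222)),("divNear",T(272,447),S(567,372)),("nut7",T(149,264),S(354,394)),("knobends a",T(341,62),S(290,235)),("b",T(349,165),S(198,225))):
    if a and b:
        P,e=tri(a,b);print(n,P.round(4),loc(P),round(e,4))
for n,q,z in(("knob",T(345,112),.072),("k_hi",T(341,62),.072),("k_lo",T(349,170),.072),("divnear",T(275,448),.04),("divfar",T(333,178),.04),("ptr",T(519,518),.038)):
    print(n,at("top",q,z).round(4),loc(at("top",q,z)))
for n,q,z in(("divnearS",S(566,372),.04),("divfarS",S(285,287),.04),("ptrS",S(676,222),.038)):
    print(n,at("side",q,z).round(4),loc(at("side",q,z)))
for q,z in ((T(149,264),.058),(T(212,288),.04),(T(123,320),.022),(T(207,336),.022),(T(228,245),.022),(T(142,222),.022)):
    print("nutT",at("top",q,z).round(4),loc(at("top",q,z)))
for q,z in ((S(354,394),.058),(S(345,452),.04),(S(431,434),.022),(S(398,494),.022),(S(289,466),.022),(S(393,382),.04)):
    print("nutS",at("side",q,z).round(4),loc(at("side",q,z)))
E
```

```text
('top',) [ 0.51044247  0.04819303 -0.21199393] [-0.1 -0.5 -0.1  0.3  0.3 -0.4 -0.1  0.5]
('side',) [ 0.51068264  0.04990073 -0.21374839] [-0.8 -0.   1.  -0.1 -0.2  0. ]
('top', 'side') [ 0.510567    0.04862364 -0.21230276] [-0.3 -0.6 -0.3  0.2  0.1 -0.4 -0.3  0.5 -0.8 -0.3  1.  -0.5  0.1 -0.4]
pointer [ 0.4282 -0.0144  0.0371] [-67.2 -79.   37.1] 0.004
divNear [0.4609 0.0905 0.0376] [-57.4  30.5  37.6] 0.0005
nut7 [0.5372 0.1422 0.0574] [ 6.3 97.1 57.4] 0.0004
knobends a [0.6011 0.0607 0.0667] [86.  30.9 66.7] 0.0418
b [0.5997 0.0604 0.0588] [84.6 30.3 58.8] 0.0405
knob [0.5997 0.0594 0.072 ] [84.8 29.3 72. ]
k_hi [0.6213 0.0612 0.072 ] [105.6  35.6  72. ]
k_lo [0.5748 0.0575 0.072 ] [60.9 22.2 72. ]
divnear [0.4606 0.0891 0.04  ] [-57.3  29.   40. ]
divfar [0.5768 0.0653 0.04  ] [61.2 30.3 40. ]
ptr [ 0.4311 -0.0144  0.038 ] [-64.4 -78.4  38. ]
divnearS [0.4609 0.0931 0.04  ] [-57.9  33.   40. ]
divfarS [0.5811 0.068  0.04  ] [64.9 33.8 40. ]
ptrS [ 0.4266 -0.0132  0.038 ] [-69.  -78.1  38. ]
nutT [0.5369 0.1421 0.058 ] [ 6.1 96.9 58. ]
nutT [0.5288 0.117  0.04  ] [ 3.4 70.7 40. ]
nutT [0.5169 0.1573 0.022 ] [-16.7 107.5  22. ]
nutT [0.5098 0.1205 0.022 ] [-15.9  70.1  22. ]
nutT [0.5499 0.112  0.022 ] [25.1 70.2 22. ]
nutT [0.5602 0.1501 0.022 ] [ 27.1 109.6  22. ]
nutS [0.5373 0.1428 0.058 ] [ 6.3 97.7 58. ]
nutS [0.5377 0.1565 0.04  ] [  3.8 111.2  40. ]
nutS [0.5096 0.1215 0.022 ] [-16.3  71.1  22. ]
nutS [0.5165 0.1567 0.022 ] [-17.  106.8  22. ]
nutS [0.5608 0.1516 0.022 ] [ 27.4 111.2  22. ]
nutS [0.5269 0.1142 0.04  ] [ 2.1 67.6 40. ]
```

The tray is fitted at (0.5106, 0.0486) with yaw −0.212. The divider is at tray y ≈ 29, the pointer at y ≈ −78.5 and the knob at 1.28 rad. The nut heights agree between the two views, so I'm starting to move.

```bash
cat >> h.py <<'E'
TP=np.array([.510567,.048624,-.2123])
def w(x,y):
    c,s=np.cos(TP[2]),np.sin(TP[2]);return TP[0]+(c*x-s*y)/1e3,TP[1]+(s*x+c*y)/1e3
def loc(P):
    c,s=np.cos(TP[2]),np.sin(TP[2]);d=np.array(P)[:2]-TP[:2];return np.round(1e3*np.array([c*d[0]+s*d[1],-s*d[0]+c*d[1],P[2]]),1)
def go(x,y,z,phi,st=None):
    "tray mm target of TCP, world heading phi of tool x -> increment"
    s=robot.read_state() if st is None else st
    M=R.from_rotvec(s["orientation"]).as_matrix();f=np.arctan2(M[1,0],M[0,0])
    X,Y=w(x,y);d=M.T@(np.array([X,Y,z/1e3])-s["tool_pos"])*1e3
    print("t",round(float(s["t"]),2),"at",loc(s["tool_pos"]),"phi",round(f,3),"->",d.round(1),"turn",round((f-phi+np.pi)%(2*np.pi)-np.pi,3))
E
python3 - <<'E'
from h import *
go(85,29.5,150,.078)
for a,b in ((T(0,0),None),):pass
print("bottle",loc(at("top",(265,145),.11)),"jar",loc(at("top",(333,162),.08)))
# hex angle fits (tray-frame heading of a flat normal) 
def fit(n,im,c,z):
    g=cv2.cvtColor(im,6).astype(float);g=cv2.resize(g,None,fx=4,fy=4,interpolation=cv2.INTER_CUBIC)
    out=[]
    for a in np.arange(0,60,3):
        sc=0
        for r,sg in((.92,1),(1.12,-1)):
            k=np.arange(0,360,2);h=((k-a+30)%60)-30;rr=15*r/np.cos(np.radians(h))
            P=[(*w(c[0]+q*np.cos(np.radians(t)),c[1]+q*np.sin(np.radians(t))),z) for q,t in zip(rr,k)]
            u=proj(n,P)*4+1.5
            sc+=sg*np.mean([g[int(round(v)),int(round(x))] for x,v in u])
        out.append(sc)
    o=np.array(out);i=np.argsort(-o)[:4];return [(int(3*j),round(o[j],1)) for j in i],round(o.min(),1)
t=cv2.imread("pics/top0.png");s=cv2.imread("pics/side0.png")
for nm,c,z in(("n7",(6.2,97.2),.058),("n56a",(3.2,70),.04)):
    print(nm,fit("top",t,c,z),fit("side",s,c,z))
E
```

```text
t 0.1 at [-133.6 -638.1  242.7] phi 0.422 -> [ 571.6 -408.2   93.4] turn 0.344
bottle [206.8  52.3 110. ] jar [211.1 -95.6  80. ]
n7 ([(39, np.float64(44.9)), (36, np.float64(44.5)), (42, np.float64(44.4)), (45, np.float64(44.1))], np.float64(35.5)) ([(39, np.float64(35.9)), (36, np.float64(35.7)), (33, np.float64(35.3)), (30, np.float64(34.9))], np.float64(27.9))
n56a ([(42, np.float64(18.2)), (48, np.float64(17.8)), (45, np.float64(17.7)), (51, np.float64(17.6))], np.float64(11.3)) ([(12, np.float64(13.4)), (6, np.float64(13.2)), (15, np.float64(13.0)), (9, np.float64(12.8))], np.float64(10.5))
```

Call:
arm_command --increments "0 572 -408 60 0.344;0 572 -408 60 0.344;0 572 -408 60 0.344;0 572 -408 60 0.344;0 572 -408 60 0.344" --grip_force 40

```text
t: 0.6
tool_pos: [0.3715, -0.3312, 0.2219]
orientation: [-3.139, -0.121, 0.0]
force: [0.6, -0.4, -0.5]
opening: 0.0933
gripper_force: 0.0
```

```bash
python3 -c "
from h import *
go(85,29.5,120,.078)"
```

```text
t 0.6 at [ -56.  -400.6  221.9] phi 0.077 -> [ 257.9 -371.9  102. ] turn -0.001
```

Call:
arm_command --increments "0.45 258 -372 80 0;0.45 258 -372 80 0;0.45 258 -372 80 0;0.45 258 -372 80 0;0.45 258 -372 80 0"

```text
t: 1.1
tool_pos: [0.4957, -0.1185, 0.1784]
orientation: [-3.139, -0.122, 0.0]
force: [1.5, -0.6, 0.2]
opening: 0.0572
gripper_force: 0.0
```

```bash
python3 -c "
from h import *
go(85,29.5,120,.078)"
```

```text
t 1.1 at [  20.6 -166.5  178.4] phi 0.078 -> [ 117.7 -169.4   58.4] turn -0.0
```

Call:
arm_command --increments "0.45 118 -169 58 0;0.45 118 -169 58 0;0.45 118 -169 58 0;0.45 118 -169 58 0;0.45 118 -169 58 0"

```text
t: 1.6
tool_pos: [0.5997, 0.0613, 0.1184]
orientation: [-3.138, -0.127, 0.004]
force: [-0.8, -0.1, -0.1]
opening: 0.0508
gripper_force: 0.0
```

```bash
python3 -c "
from h import *
go(85,29.5,73,.078)"
```

```text
t 1.6 at [ 84.4  31.2 118.4] phi 0.081 -> [ 0.2  1.8 45.4] turn 0.003
```

Call:
arm_command --increments "0.45 0.2 1 46 0;0.45 0.2 1 46 0;1 0.2 1 46 0;1 0.2 1 46 0;1 0.2 1 46 0"

```text
t: 2.1
tool_pos: [0.6011, 0.0555, 0.0771]
orientation: [3.139, 0.121, 0.004]
force: [0.1, -0.5, 0.3]
opening: 0.0317
gripper_force: 0.0
```

Call:
arm_command --increments "1 0 0 0 0;1 0 0 0 -0.15;1 0 0 0 -0.3;1 0 0 0 -0.45;1 0 0 0 -0.6"

```text
t: 2.6
tool_pos: [0.6009, 0.059, 0.077]
orientation: [-2.956, -1.053, -0.006]
force: [-0.1, 10.8, 3.2]
opening: 0.0192
gripper_force: 40.0
```

Call:
arm_command --increments "1 0 0 2 0;1 0 0 2 0" --grip_force 60

```text
t: 2.8
tool_pos: [0.601, 0.0588, 0.0768]
orientation: [-2.959, -1.045, -0.006]
force: [-10.4, 12.6, 17.4]
opening: 0.0189
gripper_force: 60.0
```

```bash
python3 -c "
from h import *
s=robot.read_state();print(s['wrist_torque'])
go(85,29.5,75,.078)"
```

```text
[2.17156422 1.58306779 0.12265069]
t 2.8 at [86.3 29.  76.8] phi 0.679 -> [-0.4 -1.3  1.8] turn 0.601
```

```bash
python3 -c "
from h import *
t=robot.read_camera('top');s=robot.read_camera('side')
a=cv2.resize(t[170:260,215:315],None,fx=4,fy=6,interpolation=2)
b=cv2.resize(s[160:260,245:345],None,fx=4,fy=5.4,interpolation=2)
cv2.imwrite('pics/k.png',np.hstack([a[:540],b]))"
```

```text
(no output)
```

View pics/k.png

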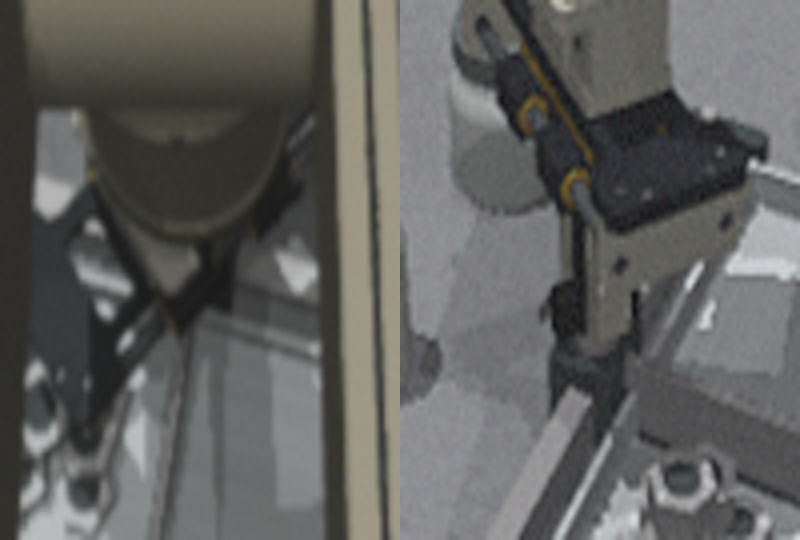

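The bar is pinched askew because I turned before the fingers had closed. I'll open, turn back, close fully and then turn.

Call:
arm_command --increments "0.45 0 0 -1 0;0.45 0 0 -1 0.15;0.45 0 0 -1 0.3;0.45 0 0 -1 0.45;0.45 0 0 -1 0.6"

```text
t: 3.4
tool_pos: [0.6006, 0.0558, 0.0753]
orientation: [3.139, 0.112, 0.003]
force: [0.5, -0.2, -0.3]
opening: 0.0502
gripper_force: 0.0
```

```bash
python3 -c "
from h import *
go(85,29.5,74,.078)"
```

```text
t 3.4 at [86.5 26.  75.3] phi 0.071 -> [-0.5 -3.8  1.3] turn -0.007
```

Call:
arm_command --increments "1 -0.5 -3.5 0 0;1 -0.5 -3.5 0 0;1 -0.5 -3.5 0 0;1 -0.5 -3.5 0 0;1 -0.5 -3.5 0 0"

```text
t: 3.9
tool_pos: [0.5999, 0.0592, 0.0745]
orientation: [3.139, 0.124, 0.002]
force: [1.5, -5.1, -1.1]
opening: 0.0191
gripper_force: 91.7
```

Call:
arm_command --increments "1 -0.5 0 0 0;1 -0.5 0 0 0"

```text
t: 4.1
tool_pos: [0.5999, 0.0591, 0.0745]
orientation: [3.139, 0.123, 0.004]
force: [5.4, -3.0, -0.6]
opening: 0.0191
gripper_force: 98.1
```

```bash
python3 -c "
from h import *
s=robot.read_state();print(s['wrist_torque'],s['force'])
go(85,29.5,74,.078)"
```

```text
[-0.52219554 -0.83703497  0.11297712] [ 5.39577701 -2.98776674 -0.56269921]
t 4.1 at [85.1 29.1 74.5] phi 0.078 -> [ 0.  -0.4  0.5] turn 0.0
```

Call:
arm_command --increments "0.45 0 0 0 0;0.45 0 0 -50 0;0.45 -40 0 -80 0;0.45 -90 0 -80 0;0.45 -140 0 -80 0"

```text
t: 4.6
tool_pos: [0.4584, 0.0488, 0.155]
orientation: [-3.139, -0.123, -0.003]
force: [-1.1, 0.2, 1.3]
opening: 0.0502
gripper_force: 0.0
```

Call:
arm_command --increments "0.45 -50 0 0 0;0.45 -100 0 0 0"

```text
t: 4.8
tool_pos: [0.3586, 0.0412, 0.1534]
orientation: [-3.139, -0.123, 0.001]
force: [-0.7, -0.3, 1.8]
opening: 0.0509
gripper_force: 0.0
```

```bash
python3 -c "
from h import *
t=robot.read_camera('top');s=robot.read_camera('side')
cv2.imwrite('pics/t2.png',t);cv2.imwrite('pics/s2.png',s)
a=cv2.resize(t[185:235,240:290],None,fx=8,fy=8,interpolation=2)
b=cv2.resize(s[195:245,270:320],None,fx=8,fy=8,interpolation=2)
cv2.imwrite('pics/k2.png',np.clip(np.hstack([a,b])*1.8,0,255).astype(np.uint8))"
```

```text
(no output)
```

View pics/k2.png

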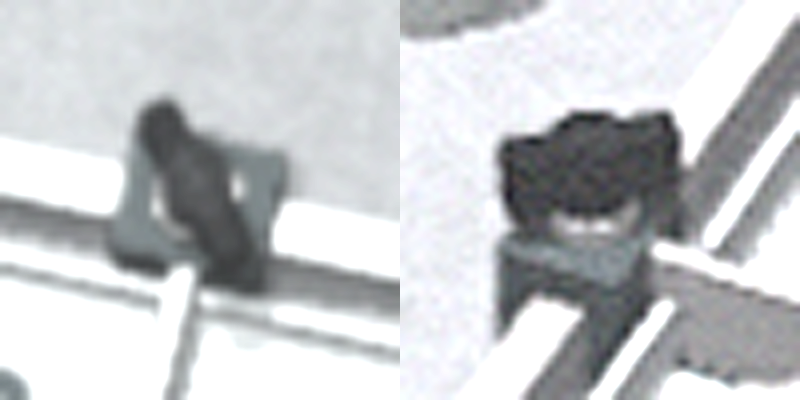

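The knob has a hub about 19 mm across in the middle, so the opening reading was right. It has already turned to about φ 0.44, a knob value of about 0.92. I'll regrip it aligned and turn further to allow for the slack.

```bash
python3 -c "
from h import *
print(loc(at('top',(264.5,209.4),.072)))
go(85,29.5,120,.44)"
```

```text
[80.2 26.3 72. ]
t 4.9 at [-150.6  -40.   152.3] phi 0.079 -> [245.6   1.   31.9] turn -0.361
```

Call:
arm_command --increments "0.5 50 0 10 -0.15;0.5 100 0 20 -0.3;0.5 150 1 28 -0.36;0.5 200 1 32 -0.36;0.5 245 1 32 -0.36" --grip_force 40

```text
t: 5.4
tool_pos: [0.6058, 0.0594, 0.1202]
orientation: [-3.066, -0.683, 0.003]
force: [0.1, -0.3, 0.9]
opening: 0.0463
gripper_force: 0.0
```

```bash
python3 -c "
from h import *
go(85,29.5,73,.44)"
```

```text
t 5.4 at [ 90.8  30.5 120.2] phi 0.438 -> [-5.2 -2.6 47.2] turn -0.002
```

Call:
arm_command --increments "0.5 -4.5 -2 47 0;0.5 -4.5 -2 47 0;0.9 -4.5 -2 47 0;0.9 -4.5 -2 47 0;0.9 -4.5 -2 47 0"

```text
t: 5.9
tool_pos: [0.6, 0.0589, 0.0772]
orientation: [3.066, 0.682, 0.004]
force: [-0.1, -0.5, -0.4]
opening: 0.0268
gripper_force: 0.0
```

Call:
arm_command --increments "1 0 0 0 0;1 0 0 0 0;1 0 0 0 -0.14;1 0 0 0 -0.28;1 0 0 0 -0.42"

```text
t: 6.4
tool_pos: [0.6002, 0.0587, 0.0769]
orientation: [2.852, 1.314, 0.003]
force: [-1.5, -0.9, 7.2]
opening: 0.0192
gripper_force: 40.0
```

Call:
arm_command --increments "1 0 0 0 -0.14;1 0 0 0 -0.28;1 0 0 0 -0.42;1 0 0 0 -0.56;1 0 0 0 -0.7"

```text
t: 6.9
tool_pos: [0.6008, 0.0584, 0.0768]
orientation: [2.228, 2.21, 0.004]
force: [2.7, -1.6, 2.3]
opening: 0.0192
gripper_force: 40.0
```

```bash
python3 -c "
from h import *
s=robot.read_state();print(s['wrist_torque'],s['force'],s['opening'])
go(85,29.5,73,1.7)"
```

```text
[-0.23913319 -0.83809263 -0.52062273] [ 2.65953676 -1.56764511  2.30059816] 0.019159702782241054
t 6.9 at [86.1 28.6 76.8] phi 1.563 -> [ 1.1 -0.9  3.8] turn -0.137
```

Call:
arm_command --increments "1 0 0 0 -0.1;1 0 0 0 -0.1" --grip_force 60

```text
t: 7.1
tool_pos: [0.6012, 0.0583, 0.0769]
orientation: [2.118, 2.315, 0.004]
force: [5.1, -2.5, 2.7]
opening: 0.0193
gripper_force: 60.0
```

```bash
python3 -c "
from h import *
go(85,-20,76,1.663);go(85,-79,76,1.663)"
```

```text
t 7.1 at [86.6 28.5 76.9] phi 1.66 -> [-45.9 -15.9   0.8] turn -0.003
t 7.1 at [86.6 28.5 76.9] phi 1.66 -> [-102.2  -33.4    0.8] turn -0.003
```

Call:
arm_command --increments "1 -10 -3 0 0;1 -20 -6 0 0;1 -30 -9 0 0;1 -38 -12 0 0;1 -46 -15 0 0"

```text
t: 7.6
tool_pos: [0.5907, 0.0107, 0.0769]
orientation: [2.122, 2.311, 0.006]
force: [10.4, 0.1, 0.6]
opening: 0.0187
gripper_force: 60.0
```

```bash
python3 -c "
from h import *
s=robot.read_state();print(s['wrist_torque'],s['force'],s['opening'])
cv2.imwrite('pics/s3.png',robot.read_camera('side'));
b=cv2.resize(cv2.imread('pics/s3.png')[170:285,245:395],None,fx=5,fy=5,interpolation=2);cv2.imwrite('pics/k3.png',b)
go(85,-79,76,1.663)"
```

```text
[-0.20370786 -2.06690698 -0.47847445] [10.35271727  0.10171427  0.58270232] 0.01871823803411375
t 7.65 at [ 86.3 -21.5  76.8] phi 1.656 -> [-54.6 -18.1   0.8] turn -0.007
```

View pics/k3.png

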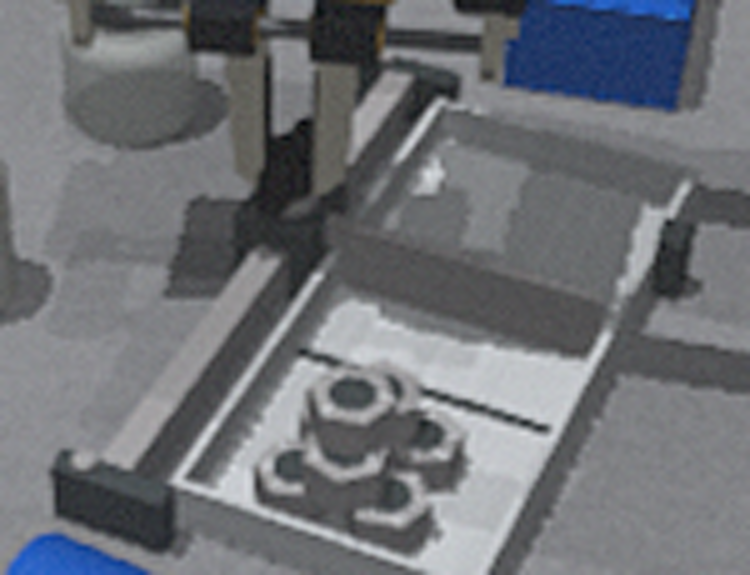

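The divider slides: its near end is now at (608,308) in the crop, and the floor line is visible with the pile undisturbed. I'll continue to the pointer.

Call:
arm_command --increments "1 -12 -4 0 0;1 -24 -8 0 0;1 -36 -12 0 0;1 -46 -15 0 0;1 -55 -18 0 0"

```text
t: 8.15
tool_pos: [0.5781, -0.0461, 0.0769]
orientation: [2.121, 2.31, 0.007]
force: [14.1, -1.7, -1.3]
opening: 0.0187
gripper_force: 60.0
```

Call:
arm_command --increments "1 0 0 0 0"

```text
t: 8.25
tool_pos: [0.578, -0.047, 0.0769]
orientation: [2.121, 2.308, 0.005]
force: [14.0, -4.1, -0.9]
opening: 0.0188
gripper_force: 60.0
```

```bash
python3 -c "
from h import *
go(85,-79,76,1.663)
t=robot.read_camera('top');s=robot.read_camera('side');cv2.imwrite('pics/t4.png',t);cv2.imwrite('pics/s4.png',s)
a=cv2.resize(t[250:310,270:325],None,fx=7,fy=9,interpolation=2)
b=cv2.resize(s[185:255,345:400],None,fx=7,fy=7.714,interpolation=2)
cv2.imwrite('pics/k4.png',np.hstack([a,b]))"
```

```text
t 8.25 at [ 86.  -79.3  76.9] phi 1.655 -> [ 0.6 -0.9  0.9] turn -0.008
```

View pics/k4.png

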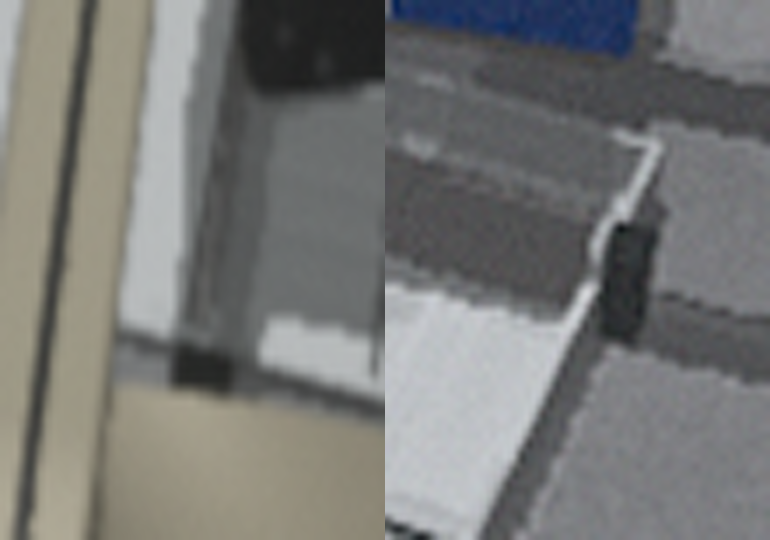

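```bash
python3 -c "
from h import *
for yc in (-75,-78.5,-82):
  for x in(-60,0,):
    for dy in(-3,3):
      P=[(*w(x,yc+dy),.04)]
      u=proj('top',P)[0];v=proj('side',P)[0]
      print(yc,x,dy,'top',((u-[270,250]+.5)*[7,9]).round(),'side',((v-[345,185]+.5)*[7,7.714]).round()+[385,0])
t=cv2.imread('pics/t4.png');g=cv2.cvtColor(t,6)
for y in(280,284,287):print(y,g[y,290:312].tolist())
for y in(290,291,292,293):print(y,g[y,290:312].tolist())
"
```

```text
-75 -60 -3 top [204. 329.] side [604. 214.]
-75 -60 3 top [185. 324.] side [598. 226.]
-75 0 -3 top [244.  78.] side [420. 158.]
-75 0 3 top [224.  73.] side [414. 169.]
-78.5 -60 -3 top [216. 332.] side [608. 207.]
-78.5 -60 3 top [196. 327.] side [602. 219.]
-78.5 0 -3 top [255.  81.] side [424. 151.]
-78.5 0 3 top [236.  76.] side [417. 163.]
-82 -60 -3 top [227. 335.] side [611. 199.]
-82 -60 3 top [208. 330.] side [605. 212.]
-82 0 -3 top [266.  85.] side [428. 144.]
-82 0 3 top [247.  79.] side [421. 156.]
280 [186, 185, 185, 185, 181, 145, 116, 89, 86, 92, 82, 84, 87, 88, 89, 90, 102, 107, 109, 110, 109, 110]
284 [184, 182, 180, 181, 178, 134, 96, 80, 90, 95, 96, 92, 89, 89, 91, 102, 109, 110, 113, 115, 116, 116]
287 [93, 106, 125, 136, 118, 97, 94, 97, 103, 106, 96, 90, 88, 89, 93, 101, 111, 142, 174, 184, 185, 185]
290 [120, 121, 119, 114, 79, 48, 41, 40, 40, 41, 39, 39, 42, 60, 69, 77, 90, 128, 146, 150, 163, 169]
291 [122, 123, 120, 115, 77, 48, 40, 41, 41, 41, 41, 39, 43, 60, 73, 76, 77, 81, 87, 92, 112, 124]
292 [132, 131, 125, 120, 85, 57, 53, 51, 48, 47, 45, 43, 48, 68, 79, 82, 81, 79, 74, 72, 76, 76]
293 [148, 146, 144, 142, 125, 115, 113, 110, 98, 90, 77, 65, 68, 84, 88, 86, 85, 89, 93, 92, 91, 89]
```

```bash
python3 -c "
from h import *
for p in((298.6,287),(299.5,284)):print('plate',loc(at('top',p,.04)))
for p in((298.6,290),(298.6,291.5)):print('ptr',loc(at('top',p,.038)))
g=cv2.cvtColor(cv2.imread('pics/top0.png'),6)
for y in(287,288,289,290,291,292,293):print(y,g[y,290:308].tolist())
s=cv2.cvtColor(cv2.imread('pics/s4.png'),6);
for y in range(207,218):print(y,s[y,366:388].tolist())
"
```

```text
plate [-61.9 -78.2  40. ]
plate [-55.4 -78.8  40. ]
ptr [-68.  -79.5  38. ]
ptr [-71.1 -80.1  38. ]
287 [93, 106, 121, 135, 143, 143, 148, 159, 169, 173, 175, 175, 177, 177, 177, 178, 177, 178]
288 [86, 88, 90, 88, 91, 81, 92, 110, 130, 137, 141, 154, 160, 170, 176, 175, 175, 176]
289 [106, 107, 104, 97, 79, 59, 59, 64, 67, 70, 78, 102, 115, 135, 146, 157, 163, 170]
290 [125, 124, 120, 111, 82, 59, 55, 56, 53, 55, 55, 59, 65, 84, 99, 117, 124, 136]
291 [125, 124, 118, 110, 81, 57, 54, 56, 55, 54, 53, 52, 56, 71, 81, 87, 88, 87]
292 [125, 122, 116, 109, 78, 58, 56, 56, 54, 52, 52, 53, 61, 87, 100, 103, 102, 90]
293 [125, 122, 118, 115, 96, 75, 66, 61, 55, 55, 53, 54, 66, 106, 121, 123, 121, 110]
207 [98, 94, 92, 91, 93, 90, 92, 92, 92, 99, 97, 98, 104, 96, 122, 175, 163, 97, 98, 122, 119, 120]
208 [111, 113, 110, 99, 93, 100, 96, 86, 92, 90, 91, 93, 101, 101, 148, 183, 137, 75, 107, 119, 121, 119]
209 [102, 104, 106, 109, 105, 106, 107, 93, 98, 97, 93, 100, 111, 129, 168, 153, 82, 90, 115, 120, 114, 123]
210 [89, 91, 101, 108, 103, 102, 104, 109, 108, 106, 98, 121, 155, 163, 171, 119, 76, 90, 112, 123, 120, 117]
211 [96, 90, 99, 94, 95, 91, 104, 105, 98, 99, 97, 139, 183, 182, 147, 87, 77, 76, 90, 118, 121, 114]
212 [81, 83, 91, 96, 96, 96, 101, 104, 83, 91, 112, 147, 177, 176, 124, 75, 81, 79, 70, 96, 126, 123]
213 [79, 83, 80, 78, 80, 88, 96, 95, 92, 108, 154, 161, 138, 138, 87, 82, 79, 76, 82, 110, 124, 124]
214 [77, 81, 82, 82, 82, 76, 79, 76, 76, 141, 175, 112, 32, 44, 51, 61, 64, 66, 100, 127, 126, 118]
215 [84, 84, 82, 79, 82, 81, 84, 76, 104, 158, 151, 71, 47, 52, 50, 52, 50, 51, 99, 132, 122, 122]
216 [76, 83, 79, 79, 83, 79, 77, 71, 138, 177, 120, 53, 51, 57, 55, 55, 43, 54, 105, 126, 124, 125]
217 [77, 83, 81, 82, 78, 81, 81, 73, 140, 161, 90, 46, 46, 52, 59, 56, 40, 81, 118, 122, 123, 120]
```

Call:
arm_command --increments "1 0 0 0 0.14;1 0 0 0 0.28;1 0 0 0 0.42;1 0 0 0 0.56;1 0 0 0 0.7"

```text
t: 8.85
tool_pos: [0.5765, -0.0455, 0.0768]
orientation: [2.791, 1.438, 0.004]
force: [2.5, -0.6, 7.7]
opening: 0.0188
gripper_force: 60.0
```

Call:
arm_command --increments "1 0 0 0 0.14;1 0 0 0 0.28;1 0 0 0 0.42;1 0 0 0 0.56;1 0 0 0 0.7"

```text
t: 9.35
tool_pos: [0.5754, -0.044, 0.0767]
orientation: [-3.116, -0.394, -0.001]
force: [-3.4, 6.7, 13.8]
opening: 0.0189
gripper_force: 60.0
```

Call:
arm_command --increments "1 0 0 0 0.14;1 0 0 0 0.28;1 0 0 0 0.42;1 0 0 0 0.42"

```text
t: 9.75
tool_pos: [0.5749, -0.0429, 0.0766]
orientation: [-3.128, 0.262, 0.001]
force: [-5.4, 9.4, 15.9]
opening: 0.0188
gripper_force: 60.0
```

```bash
python3 -c "
from h import *
s=robot.read_state();print(s['wrist_torque'],s['force'],s['opening'])
go(85,-79,76,-.2)"
```

```text
[ 1.76179215  0.89079382 -0.0327776 ] [-5.42233197  9.4106418  15.89724449] 0.01881613323575438
t 9.75 at [ 82.1 -75.9  76.6] phi -0.167 -> [2.7 3.3 0.6] turn 0.033
```

Call:
arm_command --increments "1 0 0 0 0.12;1 0 0 0 0.12;0.45 0 0 0 0.12;0.45 0 0 0 0.12;0.45 0 0 -45 0.12"

```text
t: 10.25
tool_pos: [0.5692, -0.0441, 0.1128]
orientation: [3.11, -0.443, -0.023]
force: [-0.7, -0.2, -0.3]
opening: 0.0384
gripper_force: 0.0
```

Call:
arm_command --increments "0.45 -40 0 -40 0;0.45 -90 0 -50 0;0.45 -140 0 -50 0;0.45 -190 0 -50 0;0.45 -230 0 -50 0"

```text
t: 10.75
tool_pos: [0.3518, 0.0195, 0.169]
orientation: [3.11, -0.443, -0.003]
force: [-1.2, 0.8, 1.0]
opening: 0.0515
gripper_force: 0.0
```

```bash
python3 -c "
from h import *
go(85,-79,76,-.2)
t=robot.read_camera('top');s=robot.read_camera('side');cv2.imwrite('pics/t5.png',t);cv2.imwrite('pics/s5.png',s)
a=cv2.resize(t[205:300,250:332],None,fx=4.8,fy=4.8,interpolation=2)
b=cv2.resize(s[170:265,310:392],None,fx=4.8,fy=4.8,interpolation=2)
cv2.imwrite('pics/k5.png',np.hstack([a,b]))"
```

```text
t 10.75 at [-149.1  -61.9  169. ] phi -0.283 -> [234.9   0.4  92.6] turn -0.083
```

View pics/k5.png

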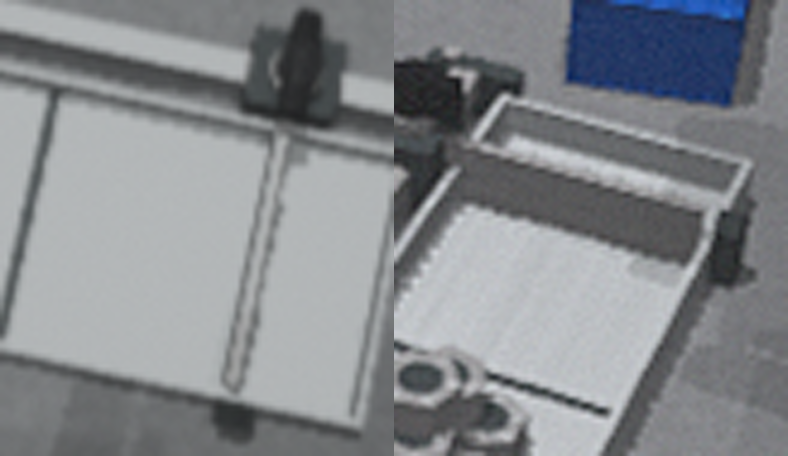

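```bash
python3 -c "
from h import *
g=cv2.cvtColor(cv2.imread('pics/t5.png'),6)
for y in(275,280,283,285,290,291,292):print(y,g[y,293:308].tolist())
f=lambda x,y:((x+.5)/4.8-.5+250,(y+.5)/4.8-.5+205)
print(loc(at('top',f(234,385),.04)),loc(at('top',f(266,220),.04)),loc(at('top',f(284,140),.04)))
print('ptr',loc(at('top',f(236,410),.038)))
fs=lambda x,y:((x-394+.5)/4.8-.5+310,(y+.5)/4.8-.5+170)
print(loc(at('side',fs(712,210),.04)),loc(at('side',fs(731,207),.038)))
"
```

```text
275 [180, 179, 178, 174, 158, 114, 145, 157, 120, 113, 160, 178, 179, 181, 180]
280 [181, 177, 173, 158, 115, 144, 157, 122, 117, 161, 178, 180, 181, 181, 180]
283 [178, 174, 167, 125, 145, 158, 147, 127, 160, 178, 182, 181, 179, 179, 179]
285 [179, 177, 173, 150, 126, 127, 119, 138, 169, 178, 180, 180, 179, 181, 180]
290 [98, 72, 53, 50, 51, 51, 50, 50, 57, 61, 82, 93, 112, 121, 133]
291 [96, 72, 54, 51, 51, 50, 49, 47, 48, 54, 66, 74, 76, 77, 78]
292 [95, 69, 54, 51, 52, 50, 49, 47, 50, 58, 80, 90, 90, 88, 77]
[-57.6 -76.7  40. ] [ 16.7 -76.2  40. ] [ 53.8 -77.1  40. ]
ptr [-68.  -79.9  38. ]
[-61.2 -74.3  40. ] [-67.8 -82.3  38. ]
```

```bash
python3 -c "
from h import *
for y0 in(-78,-80):
  for x in(-64,-70,-76):
    print(y0,x,[(z,proj('top',[(*w(x,y0+8),z),(*w(x,y0-8),z)]).round(1).tolist()) for z in(0,.024,.038)])
for yc in(-75,-78):
  print(yc,[proj('top',[(*w(x,yc+d),.04)])[0].round(1).tolist() for x in(-55,-20) for d in(3,0,-3)],proj('side',[(*w(-60,yc+d),.04) for d in(-3,3)]).round(1).tolist())
g=cv2.cvtColor(cv2.imread('pics/t5.png'),6)
for y in(286,287,288,289,293,294,295,296,297):print(y,g[y,288:310].tolist())
s=cv2.cvtColor(cv2.imread('pics/s5.png'),6)
print('side')
for y in range(206,232,1):print(y,s[y,366:388].tolist())
for y0 in(-78,-80):print(y0,proj('side',[(*w(x,y0+d),z) for z in(.038,.0) for x in(-64,-76) for d in(-8,8)]).round(1).tolist())
"
```

```text
-78 -64 [(0, [[293.8, 287.3], [300.9, 288.8]]), (0.024, [[294.3, 287.2], [301.6, 288.8]]), (0.038, [[294.6, 287.2], [302.0, 288.8]])]
-78 -70 [(0, [[293.2, 290.0], [300.3, 291.5]]), (0.024, [[293.7, 290.0], [301.0, 291.6]]), (0.038, [[294.0, 290.0], [301.4, 291.6]])]
-78 -76 [(0, [[292.7, 292.7], [299.8, 294.3]]), (0.024, [[293.2, 292.8], [300.4, 294.4]]), (0.038, [[293.4, 292.8], [300.8, 294.4]])]
-80 -64 [(0, [[294.7, 287.5], [301.8, 289.0]]), (0.024, [[295.2, 287.4], [302.5, 289.0]]), (0.038, [[295.5, 287.4], [302.9, 289.0]])]
-80 -70 [(0, [[294.1, 290.2], [301.2, 291.7]]), (0.024, [[294.6, 290.2], [301.9, 291.8]]), (0.038, [[294.9, 290.2], [302.3, 291.8]])]
-80 -76 [(0, [[293.6, 292.9], [300.7, 294.4]]), (0.024, [[294.1, 293.0], [301.4, 294.6]]), (0.038, [[294.4, 293.0], [301.8, 294.6]])]
-75 [[296.4, 283.1], [297.8, 283.4], [299.2, 283.7], [299.7, 266.8], [301.1, 267.1], [302.5, 267.4]] [[375.8, 212.2], [375.0, 213.8]]
-78 [[297.8, 283.4], [299.2, 283.7], [300.6, 284.0], [301.1, 267.1], [302.5, 267.4], [303.8, 267.7]] [[376.3, 211.4], [375.4, 213.0]]
286 [125, 136, 143, 152, 161
[... 3230 characters left out ...]
 128, 120]
228 [167, 169, 168, 177, 196, 162, 87, 81, 78, 61, 49, 44, 45, 41, 47, 66, 75, 83, 91, 108, 126, 122]
229 [175, 175, 175, 189, 184, 128, 74, 82, 78, 71, 71, 80, 73, 59, 68, 93, 98, 110, 130, 129, 122, 121]
230 [196, 192, 190, 193, 161, 86, 74, 79, 84, 75, 99, 121, 120, 97, 103, 126, 129, 127, 120, 113, 119, 124]
231 [192, 190, 195, 183, 129, 74, 82, 82, 74, 82, 109, 128, 125, 122, 118, 125, 124, 122, 117, 116, 118, 120]
-78 [[378.6, 211.3], [376.4, 215.6], [384.0, 212.8], [381.8, 217.1], [376.8, 224.5], [374.6, 228.8], [382.0, 226.0], [379.9, 230.4]]
-80 [[378.9, 210.8], [376.7, 215.0], [384.3, 212.2], [382.1, 216.5], [377.0, 224.0], [374.8, 228.3], [382.3, 225.5], [380.1, 229.8]]
```

The knob is locked at about 1.5 rad, but the plate is at about −75.4 and the pointer at about −80. It drifted during locking and 4.6 mm is too marginal, so I'll loosen it, correct the position and relock.

```bash
python3 -c "
from h import *
go(85,-76,118,-.2);go(85,-76,73,-.2)"
```

```text
t 10.85 at [-151.8  -61.7  168.4] phi -0.282 -> [237.3  -2.1  50.1] turn -0.082
t 10.85 at [-151.8  -61.7  168.4] phi -0.282 -> [237.3  -2.1  95.1] turn -0.082
```

Call:
arm_command --increments "0.5 48 0 20 -0.08;0.5 95 0 35 -0.08;0.5 143 -1 50 -0.08;0.5 190 -2 50 -0.08;0.5 237 -2 50 -0.08"

```text
t: 11.35
tool_pos: [0.5836, -0.0458, 0.1176]
orientation: [3.125, -0.318, -0.005]
force: [0.3, 0.9, 1.2]
opening: 0.0467
gripper_force: 0.0
```

Call:
arm_command --increments "0.5 0 0 20 0;0.5 0 0 44 0;0.5 0 0 44 0;0.9 0 0 44 0;0.9 0 0 44 0"

```text
t: 11.85
tool_pos: [0.5831, -0.0449, 0.0773]
orientation: [3.125, -0.317, 0.002]
force: [0.3, 0.3, -0.7]
opening: 0.0352
gripper_force: 0.0
```

```bash
python3 -c "
from h import *
go(85,-76,73,-.2)"
```

```text
t 11.85 at [ 90.6 -76.2  77.3] phi -0.202 -> [-5.6 -0.2  4.3] turn -0.002
```

Call:
arm_command --increments "0.9 -5.5 0 0 0;1 -5.5 0 0 0;1 -5.5 0 0 0;1 -5.5 0 0 0;1 -5.5 0 0 -0.14"

```text
t: 12.35
tool_pos: [0.5774, -0.0432, 0.0773]
orientation: [-3.14, 0.097, -0.001]
force: [-4.0, 2.8, 6.7]
opening: 0.0188
gripper_force: 60.0
```

Call:
arm_command --increments "1 0 0 0 -0.14;1 0 0 0 -0.28;1 0 0 0 -0.42;1 0 0 0 -0.56;1 0 0 0 -0.7"

```text
t: 12.85
tool_pos: [0.5775, -0.0437, 0.0773]
orientation: [2.98, 0.993, 0.002]
force: [-2.7, 0.6, 4.1]
opening: 0.019
gripper_force: 60.0
```

Call:
arm_command --increments "1 0 0 0 -0.14;1 0 0 0 -0.28;1 0 0 0 -0.42;1 0 0 0 -0.56;1 0 0 0 -0.7"

```text
t: 13.35
tool_pos: [0.578, -0.044, 0.0773]
orientation: [2.457, 1.954, 0.002]
force: [0.6, -0.6, 2.8]
opening: 0.0192
gripper_force: 60.0
```

```bash
python3 -c "
from h import *
s=robot.read_state();print(s['wrist_torque'],s['force'],s['opening'])
go(85,-81,75,1.3)"
```

```text
[-0.125294   -0.18430349 -0.17574441] [ 0.56505006 -0.62588047  2.811178  ] 0.019179303191280247
t 13.35 at [ 85.4 -76.3  77.3] phi 1.343 -> [-4.7 -0.4  2.3] turn 0.043
```

Call:
arm_command --increments "1 0 0 0 -0.14;1 0 0 0 -0.25;1 -3 -0.7 0 -0.25;1 -6 -1.4 0 -0.25;1 -6 -1.4 0 -0.25"

```text
t: 13.85
tool_pos: [0.5772, -0.0501, 0.0774]
orientation: [2.2, 2.234, 0.006]
force: [11.4, -2.8, -6.7]
opening: 0.019
gripper_force: 60.0
```

```bash
python3 -c "
from h import *
s=robot.read_state();print(s['wrist_torque'],s['force'],s['opening'])
go(85,-82,75,1.3)"
```

```text
[-0.66527709 -2.18589242 -0.00251436] [11.4347135  -2.77370977 -6.68580906] 0.0189689642105541
t 13.85 at [ 85.9 -82.5  77.4] phi 1.587 -> [ 0.7 -0.8  2.3] turn 0.287
```

Call:
arm_command --increments "1 0 0 0 0.14;1 0 0 0 0.28;1 0 0 0 0.42;1 0 0 0 0.56;1 0 0 0 0.7"

```text
t: 14.35
tool_pos: [0.5753, -0.0495, 0.0772]
orientation: [2.84, 1.339, 0.003]
force: [0.6, 0.5, 4.1]
opening: 0.0188
gripper_force: 60.0
```

```bash
python3 -c "
from h import *
go(85,-81,77,.4)"
```

```text
t 14.35 at [ 84.  -82.3  77.2] phi 0.881 -> [1.6 0.3 0.2] turn 0.481
```

Call:
arm_command --increments "1 0 0 0 0.14;1 0 0 0 0.28;1 0 0 0 0.42;1 0 0 0 0.56;1 0 0 0 0.7"

```text
t: 14.85
tool_pos: [0.5743, -0.0478, 0.0772]
orientation: [-3.127, -0.285, -0.0]
force: [-5.0, 7.5, 9.3]
opening: 0.019
gripper_force: 60.0
```

Call:
arm_command --increments "1 0 0 0 0.14;1 0 0 0 0.28;1 0 0 0 0.42;1 0 0 0 0.48;1 0 0 0 0.48"

```text
t: 15.35
tool_pos: [0.5734, -0.0461, 0.0771]
orientation: [-3.104, 0.459, 0.005]
force: [-9.9, 14.3, 13.8]
opening: 0.0187
gripper_force: 60.0
```

Call:
arm_command --increments "0.45 0 0 0 0;0.45 0 0 0 0;0.45 0 0 -45 0;0.45 -40 0 -80 0;0.45 -90 0 -90 0"

```text
t: 15.85
tool_pos: [0.494, -0.0252, 0.1696]
orientation: [3.107, -0.46, 0.011]
force: [-0.9, 0.6, 1.2]
opening: 0.0503
gripper_force: 0.0
```

Call:
arm_command --increments "0.45 -50 0 0 0;0.45 -100 0 0 0;0.45 -140 0 0 0;0.45 -140 0 0 0"

```text
t: 16.25
tool_pos: [0.3541, 0.0169, 0.1647]
orientation: [3.108, -0.457, 0.001]
force: [-0.1, 0.1, -0.9]
opening: 0.051
gripper_force: 0.0
```

```bash
python3 -c "
from h import *
go(85,-79,76,-.2)
t=robot.read_camera('top');s=robot.read_camera('side');cv2.imwrite('pics/t6.png',t);cv2.imwrite('pics/s6.png',s)
g=cv2.cvtColor(t,6)
for y in(267,275,279,283,291):print(y,g[y,294:310].tolist())
# knob bar
k=(g[200:232,290:325]<60).astype(np.uint8)
n,l,st,c=cv2.connectedComponentsWithStats(k);print(st,c)
print(g[202:232:2,296:326])
"
```

```text
t 16.25 at [-146.3  -64.   164.7] phi -0.292 -> [231.7  -3.4  88.8] turn -0.092
267 [182, 181, 182, 180, 181, 182, 176, 132, 143, 170, 166, 138, 163, 179, 182, 181]
275 [181, 181, 181, 178, 173, 148, 115, 145, 156, 127, 141, 171, 181, 181, 181, 181]
279 [182, 181, 178, 171, 159, 112, 144, 157, 128, 116, 161, 179, 180, 181, 180, 181]
283 [181, 179, 174, 166, 118, 144, 158, 137, 123, 162, 179, 180, 181, 181, 180, 180]
291 [71, 52, 50, 51, 49, 49, 48, 49, 53, 66, 72, 77, 78, 78, 86, 91]
[[  0   0  35  32 933]
 [ 12   8  18  24 186]
 [ 12  24   1   1   1]] [[15.72990354 14.47695606]
 [23.39784946 20.58602151]
 [12.         24.        ]]
[[121 124 124 123 122 122 125 125 123 123 123 123 124 126 123 125 126 125
  123 122 123 122 123 122 123 123 126 126 125 123]
 [123 125 123 122 123 122 123 123 119 118 120 123 125 125 124 123 122 123
  123 123 123 122 121 122 124 126 126 126 123 122]
 [125 123 120 119 124 124 125 122 122 122 123 124 124 123 128 124 122 119
  113 111 119 121 122 124 124 126 126 125 123 123]
 [121 124 126 126 124 123 123 125 121 123 124 123 124 127 129 125 120  85
   52  46 
[... 716 characters left out ...]
133  95  48  47  49  52
   51  48  46  46  63  70  72  74  81 115 136 138]
 [ 72  76  83  85 108 116 107  89  79  76  76  76  88 109  73  42  46  49
   46  43  46  66  73  73  70  72  86 153 177 178]
 [ 83  82  78  75  73  68  59  70  75  78  76  77  72  67  49  42  46  45
   43  40  52  61  56  66  73  82 124 166 181 180]
 [119 118 108  97  91  75  61  60  62  65  71  71  71  55  45  45  46  43
   42  39  44  51  68  73  75  81 123 147 161 172]
 [160 157 155 146 135 100  68  57  50  45  43  43  41  39  37  37  40  41
   38  41  63  71  71  71  74  62  62  67  70  74]
 [100 107 121 137 144 144 154 159 147 137 130 127 122  90  75  68  53  46
   42  40  41  42  42  47  60  67  76  79  78  75]]
```

The plate is now at about −79.6 against the pointer at about −80, with the knob locked at about 1.5. Next is the top nut.

```bash
python3 -c "
from h import *
go(6.2,97.2,110,-.056)"
```

```text
t 16.35 at [-142.4  -64.1  165.8] phi -0.292 -> [ 135.1 -172.7   56.3] turn -0.236
```

Call:
arm_command --increments "0.45 30 -38 10 -0.12;0.45 60 -76 20 -0.236;0.45 89 -114 35 -0.236;0.45 118 -150 45 -0.236;0.45 135 -172 56 -0.236" --grip_force 25

```text
t: 16.85
tool_pos: [0.54, 0.1435, 0.1076]
orientation: [-3.14, 0.088, -0.001]
force: [0.2, -0.3, 1.4]
opening: 0.0513
gripper_force: 0.0
```

Call:
arm_command --increments "0.45 0 0 0 0;0.45 0 0 0 0"

```text
t: 17.05
tool_pos: [0.5368, 0.1417, 0.1076]
orientation: [3.139, -0.088, -0.004]
force: [-0.9, 0.1, 0.3]
opening: 0.0513
gripper_force: 0.0
```

```bash
python3 -c "
from h import *
go(6.2,97.2,69,-.056)"
```

```text
t 17.05 at [  6.   96.5 107.6] phi -0.056 -> [ 0.4 -0.7 38.6] turn -0.0
```

Call:
arm_command --increments "0.45 0 -0.7 20 0;0.45 0 -0.7 38 0;0.45 0 -0.7 38 0;0.8 0 -0.7 38 0;0.8 0 -0.7 38 0"

```text
t: 17.55
tool_pos: [0.5374, 0.1424, 0.0729]
orientation: [-3.14, 0.089, -0.004]
force: [0.0, 0.1, 0.8]
opening: 0.0396
gripper_force: 0.0
```

Call:
arm_command --increments "0.9 0 0 0 0;0.9 0 0 0 0;0.9 0 0 0 0"

```text
t: 17.85
tool_pos: [0.5374, 0.1426, 0.0727]
orientation: [-3.14, 0.088, -0.003]
force: [-1.4, -1.0, 6.7]
opening: 0.03
gripper_force: 24.9
```

Call:
arm_command --increments "0.9 0 0 -20 0;0.9 0 0 -30 0"

```text
t: 18.05
tool_pos: [0.537, 0.1428, 0.1026]
orientation: [-3.14, 0.088, -0.002]
force: [0.2, -0.1, -0.5]
opening: 0.0297
gripper_force: 24.9
```

```bash
python3 -c "
from h import *
go(-38,-25,90,-.056)"
```

```text
t 18.05 at [  6.   97.7 102.6] phi -0.056 -> [-62.6 114.3  12.5] turn -0.0
```

Call:
arm_command --increments "0.9 -20 38 0 0;0.9 -40 76 5 0;0.9 -62.5 114 12 0;0.9 -62.5 114 12 0;0.9 -62.5 114 12 0"

```text
t: 18.55
tool_pos: [0.4676, 0.0318, 0.0894]
orientation: [-3.14, 0.092, -0.001]
force: [-0.2, 0.0, -0.9]
opening: 0.0296
gripper_force: 24.9
```

```bash
python3 -c "
from h import *
go(-38,-25,37,-.056)
t=robot.read_camera('top');s=robot.read_camera('side');cv2.imwrite('pics/t7.png',t);cv2.imwrite('pics/s7.png',s)
a=cv2.resize(t[205:270,195:270],None,fx=5,fy=8,interpolation=2)
b=cv2.resize(s[230:295,285:360],None,fx=5,fy=8,interpolation=2)
a=cv2.resize(t[208:268,197:257],None,fx=6.6,fy=6.6,interpolation=2)
b=cv2.resize(s[232:292,288:348],None,fx=6.6,fy=6.6,interpolation=2)
cv2.imwrite('pics/k7.png',np.hstack([a,b]))"
```

```text
t 18.55 at [-38.5 -25.5  89.4] phi -0.058 -> [ 0.5 -0.4 52.4] turn -0.002
```

View pics/k7.png

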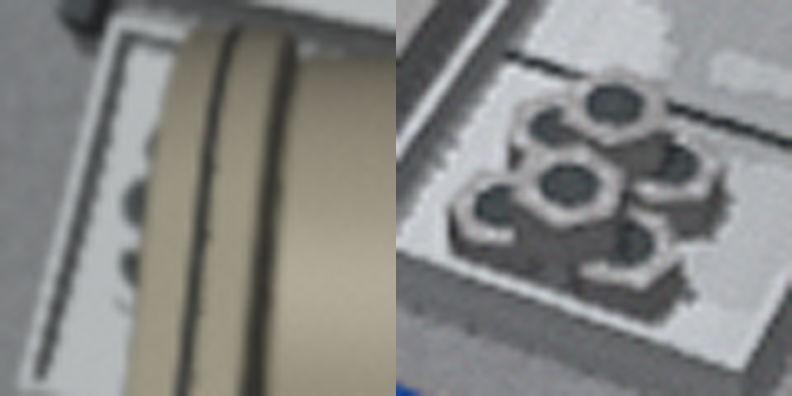

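The side view shows both second-layer nuts clear, with holes at (617,103) and (567,185) in the crop, and the bottom four undisturbed. I'll place nut 7.

Call:
arm_command --increments "0.9 0.5 0 25 0;0.9 0.5 0 45 0;0.9 0.5 0 52 0;0.9 0.5 0 52 0;0.9 0.5 0 52 0"

```text
t: 19.15
tool_pos: [0.469, 0.0329, 0.0378]
orientation: [-3.14, 0.087, -0.001]
force: [0.6, -0.3, -0.7]
opening: 0.0296
gripper_force: 25.0
```

```bash
cat >> h.py <<'E'
def fit(n,im,c,z):
    g=cv2.cvtColor(im,6).astype(float);g=cv2.resize(g,None,fx=4,fy=4,interpolation=cv2.INTER_CUBIC)
    best=[]
    for dx in range(-3,4):
      for dy in range(-3,4):
        for a in np.arange(0,60,5):
          sc=0
          for r,sg in((.9,1),(1.12,-1),(.45,-1)):
            k=np.arange(0,360,6);h=((k-a+30)%60)-30;rr=15*r/np.cos(np.radians(h)) if r>.5 else 15*r+0*k
            P=[(*w(c[0]+dx+q*np.cos(np.radians(t)),c[1]+dy+q*np.sin(np.radians(t))),z) for q,t in zip(rr,k)]
            u=np.round(proj(n,P)*4+1.5).astype(int);sc+=sg*np.mean(g[u[:,1],u[:,0]])
          best.append((round(sc,1),c[0]+dx,c[1]+dy,int(a)))
    return sorted(best)[::-1][:5]
E
python3 - <<'E'
from h import *
s=robot.read_state();print(s["force"],s["opening"]);go(-38,-25,37,-.056)
im=cv2.imread("pics/s7.png")
f=lambda x,y:((x-396+.5)/6.6-.5+288,(y+.5)/6.6-.5+232)
for p in((617,103),(567,185)):
    c=loc(at("side",f(*p),.04));print(c);[print(np.round(r,1)) for r in fit("side",im,c[:2],.04)]
for p in((549,128),(683,160),(630,243),(498,205)):print("low",loc(at("side",f(*p),.022)))
E
```

```text
[ 0.61388004 -0.28786661 -0.71923382] 0.029621290128796746
t 19.15 at [-37.3 -24.1  37.8] phi -0.055 -> [-0.8  0.8  0.8] turn 0.001
[ 4.6 72.5 40. ]
[-42.7   5.6  73.5  25. ]
[-43.5   5.6  73.5  30. ]
[-43.5   5.6  73.5  20. ]
[-44.3   5.6  73.5  15. ]
[-44.4   5.6  73.5  35. ]
[  4.4 110.3  40. ]
[ -4.4   4.4 110.3  15. ]
[ -5.    4.4 110.3  10. ]
[ -5.8   4.4 109.3  10. ]
[ -6.7   4.4 110.3   5. ]
[ -7.3   4.4 109.3  15. ]
low [26.  73.9 22. ]
low [-16.2  69.3  22. ]
low [-15.  107.8  22. ]
low [ 26.5 110.3  22. ]
```

Call:
arm_command --increments "0.9 0 0 1 0;0.55 0 0 1 0;0.55 0 0 1 0;0.5 0 0 -30 0;0.5 0 0 -55 0"

```text
t: 19.65
tool_pos: [0.4676, 0.0323, 0.0928]
orientation: [-3.14, 0.088, 0.002]
force: [0.6, -0.7, 0.8]
opening: 0.046
gripper_force: 0.0
```

```bash
python3 -c "
from h import *
go(4.8,71.5,80,.75)"
```

```text
t 19.65 at [-38.5 -25.   92.8] phi -0.056 -> [ 57.8 -88.6  12.7] turn -0.806
```

Call:
arm_command --increments "0.45 20 -30 0 -0.14;0.45 40 -60 5 -0.28;0.45 58 -88.5 10 -0.42;0.45 58 -88.5 12 -0.56;0.45 58 -88.5 12 -0.7"

```text
t: 20.15
tool_pos: [0.5311, 0.1183, 0.0797]
orientation: [-2.976, -1.005, 0.001]
force: [-0.7, -0.2, 0.2]
opening: 0.051
gripper_force: 0.0
```

Call:
arm_command --increments "0.45 0 0 0 -0.105;0.45 0 0 0 -0.105;0.45 0 0 0 -0.105"

```text
t: 20.45
tool_pos: [0.5311, 0.1174, 0.0804]
orientation: [2.926, 1.144, 0.0]
force: [0.8, 0.2, 0.4]
opening: 0.0513
gripper_force: 0.0
```

```bash
python3 -c "
from h import *
go(4.8,71.5,51,.75)"
```

```text
t 20.45 at [ 5.6 71.6 80.4] phi 0.745 -> [-0.5 -0.6 29.4] turn -0.005
```

Call:
arm_command --increments "0.45 -0.5 -0.5 15 0;0.45 -0.5 -0.5 30 0;0.45 -0.5 -0.5 30 0;0.7 -0.5 -0.5 30 0;0.9 -0.5 -0.5 30 0"

```text
t: 20.95
tool_pos: [0.5296, 0.1173, 0.0493]
orientation: [-2.924, -1.148, 0.002]
force: [0.5, -0.3, -0.4]
opening: 0.0398
gripper_force: 0.0
```

Call:
arm_command --increments "0.9 0 0 0 0;0.9 0 0 0 0;0.9 0 0 0 0"

```text
t: 21.25
tool_pos: [0.5302, 0.1174, 0.0502]
orientation: [-2.924, -1.149, 0.0]
force: [-0.1, -0.7, -1.3]
opening: 0.0306
gripper_force: 24.5
```

```bash
python3 -c "
from h import *
go(4.8,71.5,51,.75)"
```

```text
t 21.25 at [ 4.7 71.4 50.2] phi 0.749 -> [ 0.1  0.  -0.8] turn -0.001
```

Call:
arm_command --increments "0.9 0 0 -25 0;0.9 0 0 -40 0"

```text
t: 21.45
tool_pos: [0.5306, 0.1175, 0.0914]
orientation: [2.924, 1.149, 0.001]
force: [1.3, 0.4, -0.5]
opening: 0.0304
gripper_force: 24.5
```

```bash
python3 -c "
from h import *
go(15,-30,75,.75)"
```

```text
t 21.45 at [ 5.1 71.5 91.4] phi 0.749 -> [-77.6  66.3  16.4] turn -0.001
```

Call:
arm_command --increments "0.9 -26 22 0 0;0.9 -52 44 6 0;0.9 -77.5 66 16 0;0.9 -77.5 66 16 0;0.9 -77.5 66 16 0"

```text
t: 21.95
tool_pos: [0.5187, 0.0159, 0.0746]
orientation: [-2.925, -1.146, -0.001]
force: [0.3, 0.5, -1.1]
opening: 0.0301
gripper_force: 24.5
```

```bash
python3 -c "
from h import *
go(15,-30,32.5,.75)"
```

```text
t 21.95 at [ 14.8 -30.3  74.6] phi 0.747 -> [ 0.3 -0.  42.1] turn -0.003
```

Call:
arm_command --increments "0.9 0 0 20 0;0.9 0 0 36 0;0.9 0 0 42 0;0.9 0 0 42 0;0.9 0 0 42 0"

```text
t: 22.45
tool_pos: [0.5191, 0.0171, 0.0329]
orientation: [2.923, 1.15, 0.001]
force: [-0.1, 0.3, -0.4]
opening: 0.0302
gripper_force: 24.7
```

Call:
arm_command --increments "0.9 0 0 1 0;0.55 0 0 1 0;0.55 0 0 1 0;0.55 0 0 -25 0;0.5 0 0 -50 0"

```text
t: 22.95
tool_pos: [0.5176, 0.0164, 0.0822]
orientation: [-2.923, -1.148, 0.003]
force: [1.3, -0.5, -0.6]
opening: 0.0449
gripper_force: 0.0
```

```bash
python3 -c "
from h import *
go(4,109.8,80,1.57)"
```

```text
t 22.95 at [ 13.7 -30.   82.2] phi 0.749 -> [109.1 -88.    2.1] turn -0.821
```

Call:
arm_command --increments "0.5 30 -24 0 -0.14;0.5 60 -48 0 -0.28;0.5 90 -72 0 -0.42;0.5 109 -88 2 -0.56;0.45 109 -88 2 -0.7"

```text
t: 23.45
tool_pos: [0.5386, 0.1581, 0.0805]
orientation: [-2.343, -2.092, -0.002]
force: [-0.4, -0.1, -1.0]
opening: 0.0498
gripper_force: 0.0
```

Call:
arm_command --increments "0.45 0 0 0 -0.12;0.45 0 0 0 -0.12;0.45 0 0 0 -0.12"

```text
t: 23.75
tool_pos: [0.5385, 0.1549, 0.0803]
orientation: [2.228, 2.215, 0.0]
force: [-0.4, -0.6, -0.2]
opening: 0.0512
gripper_force: 0.0
```

```bash
python3 -c "
from h import *
go(4,109.8,50.5,1.57)"
```

```text
t 23.75 at [  4.9 109.8  80.3] phi 1.565 -> [ 0.2 -0.9 29.8] turn -0.005
```

Call:
arm_command --increments "0.45 0 -0.8 15 0;0.45 0 -0.8 30 0;0.45 0 -0.8 30 0;0.7 0 -0.8 30 0;0.9 0 -0.8 30 0"

```text
t: 24.25
tool_pos: [0.537, 0.1548, 0.0493]
orientation: [-2.224, -2.218, 0.002]
force: [-0.1, 0.2, -0.1]
opening: 0.0397
gripper_force: 0.0
```

Call:
arm_command --increments "0.9 0 0 0 0;0.9 0 0 0 0;0.9 0 0 0 0"

```text
t: 24.55
tool_pos: [0.5375, 0.155, 0.0502]
orientation: [-2.224, -2.219, 0.0]
force: [-0.0, 0.1, -0.6]
opening: 0.03
gripper_force: 25.0
```

Call:
arm_command --increments "0.9 0 0 -25 0;0.9 0 0 -40 0"

```text
t: 24.75
tool_pos: [0.5379, 0.1551, 0.0914]
orientation: [2.223, 2.219, 0.001]
force: [-0.4, -0.1, -0.8]
opening: 0.03
gripper_force: 25.0
```

```bash
python3 -c "
from h import *
go(5,14,70,1.57)"
```

```text
t 24.75 at [  4.3 109.8  91.4] phi 1.569 -> [-93.8 -19.3  21.4] turn -0.001
```

Call:
arm_command --increments "0.9 -32 -6 0 0;0.9 -64 -13 6 0;0.9 -94 -19 20 0;0.9 -94 -19 21 0;0.9 -94 -19 21 0"

```text
t: 25.25
tool_pos: [0.5184, 0.0607, 0.0693]
orientation: [-2.225, -2.217, -0.0]
force: [0.4, 0.2, -0.8]
opening: 0.0295
gripper_force: 25.0
```

```bash
python3 -c "
from h import *
go(5,14,32.5,1.57)"
```

```text
t 25.25 at [ 5.1 13.4 69.3] phi 1.567 -> [ 0.6 -0.  36.8] turn -0.003
```

Call:
arm_command --increments "0.9 0 0 18 0;0.9 0 0 32 0;0.9 0 0 37 0;0.9 0 0 37 0;0.9 0 0 37 0"

```text
t: 25.75
tool_pos: [0.5186, 0.0616, 0.0323]
orientation: [-2.223, -2.22, -0.0]
force: [-0.3, -0.2, -0.7]
opening: 0.0301
gripper_force: 25.0
```

Call:
arm_command --increments "0.9 0 0 1 0;0.55 0 0 1 0;0.55 0 0 1 0;0.55 0 0 -40 0;0.5 0 0 -85 0"

```text
t: 26.25
tool_pos: [0.5163, 0.061, 0.1161]
orientation: [-2.221, -2.217, 0.006]
force: [1.3, 0.3, 0.9]
opening: 0.0449
gripper_force: 0.0
```

Call:
arm_command --increments "0.5 0 -50 -20 0;0.5 0 -100 -40 0;0.5 0 -150 -60 0;0.5 0 -190 -60 0;0.5 0 -190 -60 0"

```text
t: 26.75
tool_pos: [0.3259, 0.0616, 0.1785]
orientation: [2.221, 2.218, 0.005]
force: [1.1, 0.0, -0.2]
opening: 0.0465
gripper_force: 0.0
```

```bash
python3 -c "
from h import *
go(5,14,32.5,1.57)
t=robot.read_camera('top');s=robot.read_camera('side');cv2.imwrite('pics/t8.png',t);cv2.imwrite('pics/s8.png',s)
a=cv2.resize(t[185:300,195:355],None,fx=2.5,fy=2.5,interpolation=2)
b=cv2.resize(s[170:285,245:405],None,fx=2.5,fy=2.5,interpolation=2)
a=cv2.resize(t[185:300,195:355],None,fx=5,fy=5,interpolation=2)[:,:780]
b=cv2.resize(s[170:295,250:390],None,fx=2.2,fy=2.2,interpolation=2)
out=np.zeros((600,800,3),np.uint8);out[:310,:432]=cv2.resize(t[185:300,195:355],(432,310),interpolation=2);out[:310,432:800]=cv2.resize(s[170:294,250:397],(368,310),interpolation=2)
out[310:600]=cv2.resize(t[100:320,80:440],(800,490))[100:390]
cv2.imwrite('pics/k8.png',out)"
```

```text
t 26.75 at [-183.2  -26.2  178.5] phi 1.569 -> [-1.000e-01  1.918e+02  1.469e+02] turn -0.001
```

View pics/k8.png

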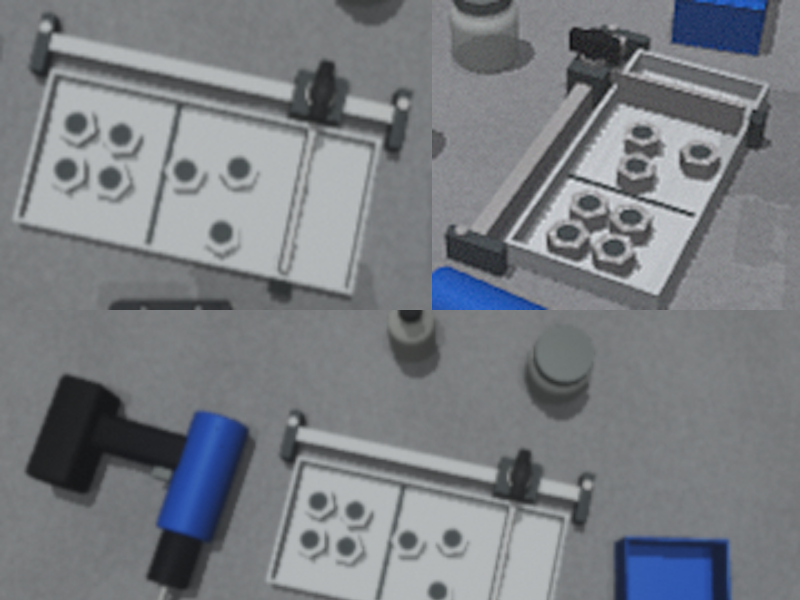

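The seven nuts all lie flat, four on one side of the floor line and three on the other. The divider is level with the pointer, the knob is locked and the bystanders haven't moved, so I'm handing in.

```bash
python3 -c "
from plant import robot
print(robot.close_job())"
```

```text
the job is handed in; nothing more can be done
None
```

I handed the job in at about 27 s; no verdict came back. By the last pictures, the divider is within about 1 mm of the pointer and the knob is locked at about 1.5 rad. The nuts lie flat, four on the +y side of the floor line and three on the other, and the bystanders look unmoved; it took a second loosen-and-relock because the divider drifted about 3 mm during the first locking.

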